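Sort the fixings after a wall-mounting job

ROBOT

A 7-joint arm with a two-finger parallel gripper is mounted at the origin on the work surface. World frame = base frame: x ahead of the robot, y to its left, z up, the work surface at z = 0. Lengths are in m, angles in rad, forces in N, time in s.
With the tool pointing down it reaches from about 0.4 to 0.85 m from the base axis. Payload 10.4 kg.
Tool frame: the origin (TCP) lies at the very end of the fingers, on their centre line; the grasp point (between the pads) lies 19 mm behind it; z points along the fingers, y is the line along which they close (so a half turn about z gives the same grasp; the last joint's range is limited). The gripper opens to 85 mm and grips with 20 to 120 N. Pads are 22 mm wide; open, the fingers measure 114 mm over their backs; the gripper's body (76 mm by 85 mm) begins 54 mm behind the grasp point. The pads swing forward as they close: fully open they stand 13 mm farther back than shut.
Start: joints at [1.222, 0.332, -0.065, 1.46, 0.022, 1.35, -0.088], TCP at [0.2, -0.592, 0.231] pointing down, gripper open.
Joint ranges: [-2.6, 2.6], [-0.5, 2.12], [-1.47, 1.34], [0.16, 2.42], [-1.27, 4.41], [0.06, 2.06], [-2.6, 2.6]. Speed limits (rad/s): [2.22, 2.22, 2.79, 2.79, 3.14, 3.14, 3.14].

INTERFACE

Orientations are given as a unit quaternion [x, y, z, w].
In Python, from workcell import * gives the robot as it stands.
- The arm moves only by the tool step_arm, never from a script. Its argument "commands" is one flat list of numbers, 7 for each row, row after row: the finger opening in mm, from 0 to 85.4, then the shift along the world's x, y, z as a fraction of full scale, then the turn, a rotation vector about the world's x, y, z as a fraction of full scale. A call has exactly 10 rows; each row is the pose to reach, as a shift and turn from the pose commanded when the call began, turning the shorter way round; what a row does not reach only later rows make up. Full scale, the value 1, is 0.6 m for a shift and pi rad for a turn. A row lasts 1/8 s, in which the tool goes at most 62.5 mm and 10.7 degrees, less where a joint would pass 70% of its speed; a pose out of reach is approached as far as the arm can. A call with a number of a shift or a turn outside -1 to 1 is refused whole. A call with a gripper value outside its range is refused whole. The fingers move at their own pace and stop on an object; "squeeze" is the grip in N (left out, the last holds). Time passes only in rows, so rows that repeat a pose let the fingers close, or fill a call up. It gives the time, the measured TCP pose, the force, the opening and the grip force at its end, in the units of the state.
- get_obs(): the state, without advancing time (a new reading comes with each control period).
- camera(name): name is "scene" or "top"; returns the picture (480x640x3 uint8, red, green, blue); there is no depth.
- camera_params(name): a dict with "mtx" (3x3 intrinsics, pixels), "extrinsics" (4x4, takes a point from world to camera coordinates). Camera axes: x right, y down, z forward; pixel columns grow to the right and rows downward; lengths in m; the calibration is good to about 2 mm. A picture is of the moment at which its call begins. camera_params takes no time and is no camera call.
- hand_in(): hands the job in; it is judged then, once.
The state is a dict: "clock": time; "joint_pos": joint angles; "joint_velocities": joint speeds; "tau": joint torques, N m; "position": TCP position; "ee_rot": TCP orientation; "ft_force": force on the tool from outside, world axes, zero at the start; "torque": the same for the moment, N m; "grip_width": opening from 0.0 (shut) to 1.0 (fully open); "grasp_force": force on a finger pad.
Only numpy, scipy, OpenCV 4.12 (cv2) and the standard library are available. Lean on these libraries where they do the work, as an engineer would, in place of code of your own. Each camera call takes 0.05 s, during which the arm holds its last target. There are 200 camera calls.

TASK

Tidy up the five loose bits left on the glass table: lay the red wall plug flat in the red-floored bay of the yellow plug tray and the yellow wall plug flat in its yellow-floored bay, the drill bit flat in the black-lined half of the opened aluminium case, the purple-handled hex key flat in the blue tool tray, and the steel angle bracket in the white ramekin. Leave the four containers standing where they are, and let go of everything.

Things in the scene. Friction and masses are not known exactly. Their poses are not given: they have to be found in the camera images.
- plug_yellow: Yellow nylon wall plug, ribbed, lying flat on the table along its own x: 60 mm long, body 14 mm wide and 14 mm high (an 18 mm round collar at the +x end is for looks). Origin at its middle, 7 mm above what it lies on. About 14 g.
- plug_red: Red nylon wall plug, the same shape and size as the yellow one: 60 mm long along its own x, 14 mm wide, 14 mm high. Origin at its middle, 7 mm above what it lies on. About 14 g.
- drill_bit: Steel masonry drill bit lying flat along its own x, bright round shank at -x, dark spiral and brass-coloured tip at +x: 90 mm long, 12 mm wide and high; it does not roll. Origin at its middle, 6 mm above what it lies on. About 50 g.
- hex_key: Hex key with a purple plastic handle, lying flat along its own x, 120 mm long in all. The handle runs from x = -60 to +14 mm, 24 mm wide (y) and 22 mm high; a 6 mm steel blade runs on from there to x = +60 mm at mid-height. Best held by the handle about x = -23 mm. Origin at mid-length and mid-height, 11 mm above what it lies on. About 60 g.
- bracket: Steel angle bracket of 4 mm sheet, 24 mm wide (along its y). One leg lies flat on the table, x = -18 to +18 mm; the other stands up from its -x end (x = -18 to -14 mm) to 36 mm high and can be pinched from above across its 24 mm width. Origin at the centre of the underside of the flat leg. About 50 g.
- plug_tray: Yellow nylon wall plug tray, open on top, loose on the table: 96 mm (x) by 132 mm (y), 22 mm high, walls and floor 4 mm. A full-height 4 mm wall along its x (at y = 0) divides it into two bays, each 88 mm (x) by 60 mm (y) inside with its centre at y = +32 or -32 mm. The +y bay has a red floor, the -y bay a yellow one. Origin at the centre of its underside. 0.25 kg.
- bit_case: Aluminium drill bit case with a snap latch, lying opened out flat, loose on the table. The half for the bits is lined black: 76 mm (x) by 114 mm (y) outside, 20 mm high, walls and floor 3 mm, inside 70 by 108 mm, so a bit lies along the case's y. The empty bare-metal lid, 12 mm high and of the same outline, lies beside it, centred at x = +79 mm. Origin at the centre of the underside of the black-lined half. 0.35 kg.
- tool_tray: Blue plastic tool tray, open on top, loose on the table: 84 mm (x) by 150 mm (y) outside, 22 mm high, walls and floor 4 mm, inside 76 by 142 mm. Origin at the centre of its underside. 0.3 kg.
- ramekin: White ceramic ramekin, open on top, loose on the table: 104 mm outer diameter, 40 mm high, wall 5 mm, inner floor 6 mm up; inside 94 mm across at the top, narrowing a little at the very bottom. Origin at the centre of its underside. 0.28 kg.
Mind the look-alikes: they are no part of the job. Of the things like the hex_key, leave any that is green; of the rest the larger one is meant.

How it is judged:
At the end, for the whole second after the job is handed in: Each plug lies flat in the bay of its own colour, the bit in the black-lined half of the case, the hex key in the blue tray (all level within 8 degrees, on the floor), the bracket anyhow inside the ramekin; all at rest and released; no container moved over 30 mm or tipped (x of plug_yellow in the frame of plug_tray between -0.042 and 0.042 m and y of plug_yellow in the frame of plug_tray between -0.06 and -0.006 m and z of plug_yellow in the frame of plug_tray between 0 and 0.017 m and angle between plug_yellow's own x axis and vertical between 1.42 and 1.72 rad and x of plug_red in the frame of plug_tray between -0.042 and 0.042 m and y of plug_red in the frame of plug_tray between 0.006 and 0.06 m and z of plug_red in the frame of plug_tray between 0 and 0.017 m and angle between plug_red's own x axis and vertical between 1.42 and 1.72 rad and x of drill_bit in the frame of bit_case between -0.033 and 0.033 m and y of drill_bit in the frame of bit_case between -0.05 and 0.05 m and z of drill_bit in the frame of bit_case between 0 and 0.016 m and angle between drill_bit's own x axis and vertical between 1.42 and 1.72 rad and x of hex_key in the frame of tool_tray between -0.036 and 0.036 m and y of hex_key in the frame of tool_tray between -0.068 and 0.068 m and z of hex_key in the frame of tool_tray between 0 and 0.022 m and angle between hex_key's own x axis and vertical between 1.42 and 1.72 rad and horizontal distance between bracket and ramekin below 0.042 m and z of bracket in the frame of ramekin between 0 and 0.034 m and linear speed of each of plug_yellow, plug_red, drill_bit, hex_key, bracket below 0.02 m/s and angular speed of each of plug_yellow, plug_red, drill_bit, hex_key, bracket below 0.3 rad/s and contact force between each of plug_yellow, plug_red, drill_bit, hex_key, bracket and the fingers below 0.05 N and angle between each of plug_tray, bit_case, tool_tray, ramekin's own z axis and vertical below 0.1 rad and distance of each of plug_tray, bit_case, tool_tray, ramekin from where it was at the start of the episode below 0.03 m); the robot touches nothing.
It fails at once if a container was shifted by more than 30 mm or tipped (distance of any of plug_tray, bit_case, tool_tray, ramekin from where it was at the start of the episode above 0.03 m or angle between any of plug_tray, bit_case, tool_tray, ramekin's own z axis and vertical above 0.2 rad).
It also fails if it takes over 122 s, if anything falls off the work surface, if the arm or the gripper's body presses on something with over 40 N, if the wrist force passes 120 N, or if a joint passes its speed limit or range.

## Working session

There is one attempt and no reset: what is moved stays moved. The work goes in short steps, Python scripts to look and compute and a tool call to move; the robot and the scene stay as the last step left them, time stands still between calls to the robot, and variables do not carry over. Pictures are saved under pics/ and viewed, at most 14 in all, crops included, and the job is handed in when it is done.

Besides the shell and the picture viewer there is one more tool, called after ">>>" in YAML: its name, and indented under it one key for each argument. step_arm: Moves the arm, as the interface text tells. Its arguments: {"type":"object","properties":{"commands":{"type":"array","items":{"type":"number"}},"squeeze":{"type":"number"}},"required":["commands"]}

```bash
mkdir -p pics; ls
python3 - <<'E'
from workcell import *
import cv2
for n in ("top","scene"):
    cv2.imwrite(f"pics/{n}0.png",cv2.cvtColor(camera(n),cv2.COLOR_RGB2BGR))
    p=camera_params(n);print(n,p["mtx"],p["extrinsics"])
o=get_obs();print({k:o[k] for k in("clock","position","ee_rot","grip_width","joint_pos")})
E
```

```text
pics
top [[525.88029905   0.         317.34622446]
 [  0.         525.88029905 248.36230333]
 [  0.           0.           1.        ]] [[-0.02144577 -0.99976739  0.00229099 -0.00694731]
 [-0.98355233  0.02068677 -0.17943485  0.42522057]
 [ 0.17934572 -0.00610143 -0.98376719  1.03330598]
 [ 0.          0.          0.          1.        ]]
scene [[567.44930984   0.         307.83517047]
 [  0.         567.44930984 237.51058022]
 [  0.           0.           1.        ]] [[-3.52217344e-01  9.35917988e-01  6.80690601e-04  1.51318445e-01]
 [ 5.72594274e-01  2.16061626e-01 -7.90855973e-01 -2.19964352e-01]
 [-7.40323402e-01 -2.78163431e-01 -6.12001933e-01  1.47234240e+00]
 [ 0.00000000e+00  0.00000000e+00  0.00000000e+00  1.00000000e+00]]
{'clock': 0.1, 'position': array([ 0.19996585, -0.59181652,  0.23062914]), 'ee_rot': array([ 9.86752040e-01,  1.62234565e-01, -1.25777175e-04, -5.84177172e-04]), 'grip_width': 0.9945252837835853, 'joint_pos': array([ 1.22236695,  0.33278063, -0.06472286,  1.46082366,  0.02161401,
        1.3498796 , -0.08846292])}
```

View pics/top0.png

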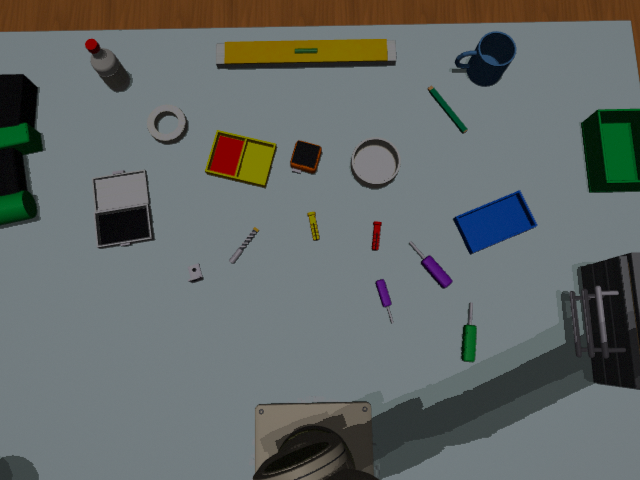

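View pics/scene0.png

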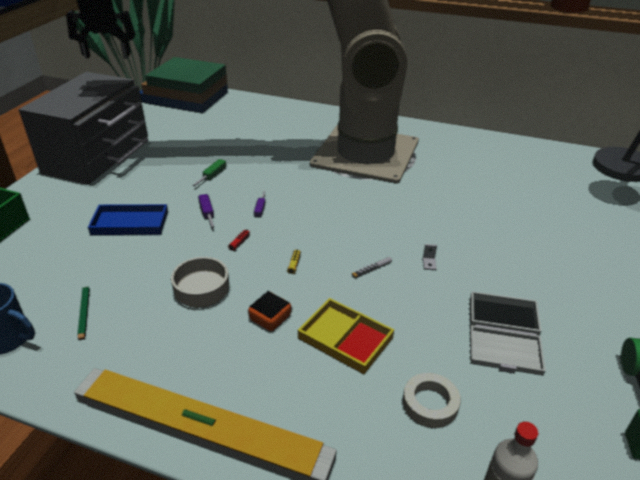

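The top view shows the candidates:
- **Hex-key-like:** large purple (433,268), small purple (385,297) and green (470,335). I choose the large purple one.
- **Plugs:** red (376,236) and yellow (314,226).
- **Drill bit:** (245,245); the green pencil at (447,110) is not it.
- **Bracket:** (195,272).
- **Ramekin:** (375,163); the tape ring at (167,124) is not it.
- **Tool tray:** blue (495,222).
- **Plug tray:** (241,159).
- **Case:** its black half is at (124,227).

```bash
cat > h.py <<'E'
from workcell import *
import cv2, numpy as np
def ray(n,uv,z):
    p=camera_params(n);K=p["mtx"];T=p["extrinsics"];R=T[:3,:3];c=-R.T@T[:3,3]
    uv=np.atleast_2d(np.asarray(uv,float))
    d=(R.T@np.linalg.inv(K)@np.c_[uv,np.ones(len(uv))].T).T
    return (c+d*((z-c[2])/d[:,2])[:,None])[:,:2]
def blob(n,m,box,z):
    x0,y0,x1,y1=box;q=np.zeros_like(m);q[y0:y1,x0:x1]=m[y0:y1,x0:x1]
    k,l,s,_=cv2.connectedComponentsWithStats(q.astype(np.uint8))
    i=1+np.argmax(s[1:,4]);v,u=np.nonzero(l==i)
    P=ray(n,np.c_[u,v],z)*1000
    r=cv2.minAreaRect(P.astype(np.float32));c=P.mean(0);b=cv2.boxPoints(r)
    e=b[1]-b[0],b[2]-b[1];e=max(e,key=np.linalg.norm)
    a=np.degrees(np.arctan2(e[1],e[0]))%180
    return dict(n=len(u),px=(int(u.mean()),int(v.mean())),mean=c.round(1),rect=np.round(r[0],1),size=np.sort(r[1]).round(0),ang=round(float(a),1))
E
python3 - <<'E'
from h import *
im=cv2.imread("pics/top0.png");hsv=cv2.cvtColor(im,cv2.COLOR_BGR2HSV);H,S,V=[hsv[...,i].astype(int) for i in range(3)]
st=S>110
red=st&((H<6)|(H>172))&(V>60);yel=st&(H>22)&(H<36)&(V>60);blu=st&(H>100)&(H<125)&(V>60);pur=(S>110)&(H>125)&(H<160)
bg=np.median(im[255:330,230:300].reshape(-1,3),0);print("bg",bg)
dif=np.abs(im.astype(int)-cv2.medianBlur(im,81)).max(2)>28
J=[("plug_y",yel,(295,200,335,250),.010),("plug_r",red,(360,210,395,260),.010),("bay_r",red,(200,125,250,185),.004),("bay_y",yel,(200,120,285,195),.020),
("hexhandle",pur,(405,240,460,300),.016),("small",pur,(370,275,400,320),.01),("hexall",dif,(400,235,460,295),.012),("bit",dif,(222,222,268,272),.009),("bracket",dif,(180,255,212,290),.01),
("ttray",blu,(445,180,545,260),.018),("caseblk",V<60,(90,195,158,252),.01),("case",dif,(85,165,160,252),.015),("ramekin",dif,(345,135,405,190),.038)]
for n,m,b,z in J: print(n,blob("top",m,b,z))
a=cv2.resize(im[195:320,170:460],None,fx=2.75,fy=2.75,interpolation=2);cv2.imwrite("pics/crop1.png",a)
E
```

```text
bg [129. 126. 116.]
plug_y {'n': 169, 'px': (313, 224), 'mean': array([481.2,  -8.1]), 'rect': array([479.9,  -7.9]), 'size': array([15., 60.]), 'ang': 9.8}
plug_r {'n': 173, 'px': (376, 234), 'mean': array([ 457.9, -140.5]), 'rect': array([ 456.1, -140.9]), 'size': array([15., 61.]), 'ang': 172.8}
bay_r {'n': 851, 'px': (226, 155), 'mean': array([641.4, 177.1]), 'rect': array([641.7, 177.1]), 'size': array([53., 79.]), 'ang': 165.0}
bay_y {'n': 1462, 'px': (250, 160), 'mean': array([623. , 123.3]), 'rect': array([630.5, 144.8]), 'size': array([ 97., 132.]), 'ang': 75.0}
hexhandle {'n': 435, 'px': (436, 271), 'mean': array([ 375.3, -260.6]), 'rect': array([ 375.6, -260.4]), 'size': array([26., 73.]), 'ang': 38.5}
small {'n': 244, 'px': (383, 292), 'mean': array([ 334.5, -149.6]), 'rect': array([ 334.5, -149.5]), 'size': array([19., 56.]), 'ang': 14.6}
hexall {'n': 536, 'px': (434, 270), 'mean': array([ 379.1, -258.5]), 'rect': array([ 392.9, -248.1]), 'size': array([ 29., 119.]), 'ang': 38.5}
bit {'n': 183, 'px': (245, 243), 'mean': array([444. , 133.9]), 'rect': array([440.1, 137.9]), 'size': array([13., 91.]), 'ang': 142.9}
bracket {'n': 55, 'px': (196, 279), 'mean': array([370.3, 234.3]), 'rect': array([370., 236.]), 'size': array([10., 30.]), 'ang': 107.6}
ttray {'n': 2695, 'px': (494, 221), 'mean': array([ 478. , -389.9]), 'rect': array([ 479.6, -392.7]), 'size': array([ 85., 151.]), 'ang': 111.4}
caseblk {'n': 1646, 'px': (121, 224), 'mean': array([489. , 394.8]), 'rect': array([489.3, 394.7]), 'size': array([ 69., 108.]), 'ang': 98.6}
case {'n': 2116, 'px': (125, 224), 'mean': array([488.4, 386.2]), 'rect': array([520.5, 392.6]), 'size': array([120., 158.]), 'ang': 8.9}
ramekin {'n': 348, 'px': (379, 148), 'mean': array([ 636.8, -152.5]), 'rect': array([ 628.1, -149.2]), 'size': array([59., 94.]), 'ang': 68.6}
```

View pics/crop1.png

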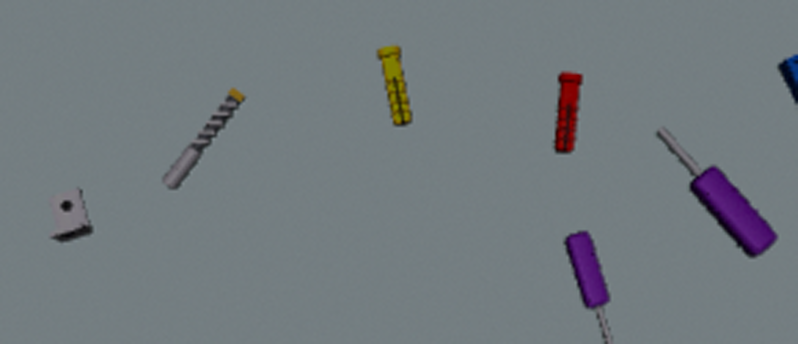

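The crop confirms the large purple key (about 120 mm), with the handle at lower right and the blade at upper left. The small one is clearly shorter. The bracket's upright is at its near-robot edge, crop (72,235), and its flat leg with the hole points up. I'll refine the ramekin and bracket next.

Run:
```python
from h import *
im=cv2.imread("pics/top0.png");g=im.max(2)
hs=cv2.cvtColor(im,cv2.COLOR_BGR2HSV)
# ramekin: not-table by saturation/brightness (table bluish, ramekin neutral)
b=im.astype(int);neut=(b[...,0]-b[...,2])<5
print("ram",blob("top",neut,(340,130,412,196),.02))
print("bracket neutral",blob("top",neut,(180,255,212,290),.01))
print("bit neutral",blob("top",neut,(222,222,268,272),.009))
big=lambda i,f:cv2.resize(i,None,fx=f,fy=f,interpolation=2)
s=cv2.imread("pics/scene0.png")
A=big(im[258:290,180:212],9);B=big(s[238:278,410:450],7.2);C=big(im[130:194,340:412],4.5)
cv2.imwrite("pics/c2.png",np.hstack([x[:288] for x in (A,B)]+[C[:288,:220]]))
```

```text
ram {'n': 2032, 'px': (375, 162), 'mean': array([ 612.8, -143.4]), 'rect': array([ 612.9, -143.3]), 'size': array([105., 114.]), 'ang': 159.6}
bracket neutral {'n': 170, 'px': (194, 273), 'mean': array([382.8, 239.1]), 'rect': array([383. , 241.7]), 'size': array([29., 34.]), 'ang': 16.7}
bit neutral {'n': 180, 'px': (243, 244), 'mean': array([441.5, 137.9]), 'rect': array([442.2, 138.5]), 'size': array([14., 90.]), 'ang': 142.4}
```

View pics/c2.png

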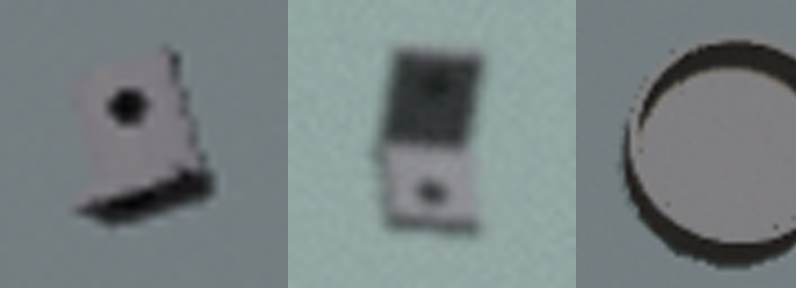

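>>> step_arm:
  commands: [60,0.08,0.2,-0.05,0,0,0.055,60,0.15,0.35,-0.1,0,0,0.11,60,0.22,0.45,-0.15,0,0,0.11,60,0.293,0.553,-0.2,0,0,0.11,60,0.293,0.553,-0.2,0,0,0.11,60,0.293,0.553,-0.2,0,0,0.11,60,0.293,0.553,-0.25,0,0,0.11,60,0.293,0.553,-0.25,0,0,0.11,60,0.293,0.553,-0.25,0,0,0.11,60,0.293,0.553,-0.25,0,0,0.11]

```text
clock: 1.35
position: [0.3759, -0.2618, 0.0825]
ee_rot: [0.945, 0.328, 0.0, 0.001]
ft_force: [0.1, 0.6, 0.2]
grip_width: 0.703
grasp_force: 0.0
```

The left crop shows the bracket from above: a flat leg with a hole, and the dark outer face of the upright along the bottom. The middle crop is the scene view, which confirms the upright at the robot side. The right crop shows the round ramekin rim. Next I descend onto the hex key and grip it.

>>> step_arm:
  commands: [55,0,0,-0.06,0,0,0,45,0,0,-0.1,0,0,0,40,0,0,-0.124,0,0,0,40,0,0,-0.124,0,0,0,10,0,0,-0.124,0,0,0,10,0,0,-0.124,0,0,0,10,0,0,-0.124,0,0,0,10,0,0,-0.124,0,0,0,10,0,0,-0.124,0,0,0,10,0,0,-0.124,0,0,0]
  squeeze: 40

```text
clock: 2.6
position: [0.3766, -0.261, 0.0081]
ee_rot: [0.944, 0.329, 0.001, 0.001]
ft_force: [-1.2, -0.5, 7.4]
grip_width: 0.272
grasp_force: 40.2
```

>>> step_arm:
  commands: [10,0,0,0.07,0,0,0,10,0,0,0.133,0,0,0.05,10,0.05,-0.07,0.133,0,0,0.1,10,0.1,-0.13,0.133,0,0,0.16,10,0.14,-0.19,0.133,0,0,0.22,10,0.187,-0.257,0.133,0,0,0.28,10,0.187,-0.257,0.133,0,0,0.34,10,0.187,-0.257,0.133,0,0,0.405,10,0.187,-0.257,0.133,0,0,0.405,10,0.187,-0.257,0.133,0,0,0.405]

```text
clock: 3.85
position: [0.4879, -0.4145, 0.0869]
ee_rot: [0.565, 0.825, 0.0, 0.0]
ft_force: [0.5, 0.2, -0.7]
grip_width: 0.268
grasp_force: 39.8
```

Run:
```python
from h import *
im=cv2.cvtColor(camera("top"),cv2.COLOR_RGB2BGR)
cv2.imwrite("pics/t1.png",cv2.resize(im[160:320,400:580],None,fx=3.5,fy=3.5,interpolation=2))
o=get_obs();print(o["position"],o["ee_rot"],o["grasp_force"])
```

```text
[ 0.4879637  -0.41452429  0.08691195] [ 5.65147972e-01  8.24989555e-01 -3.07974849e-05  5.84016964e-05] 39.79705452919006
```

View pics/t1.png

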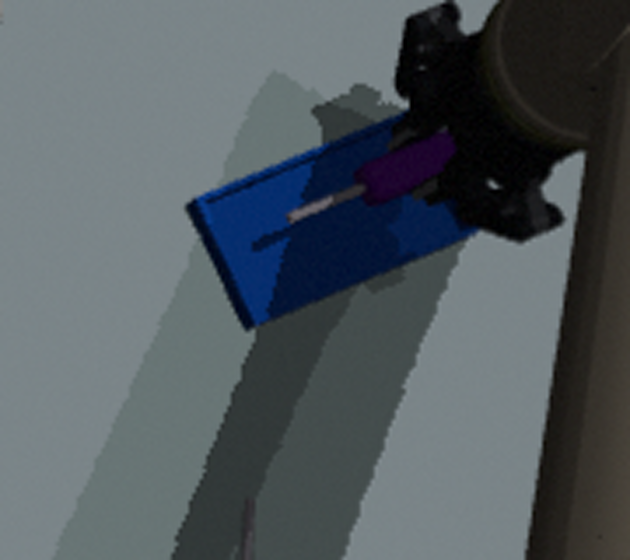

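The key is held level and parallel to the blue tray, whose near edge is at crop (190,205)–(250,325). I lower it and release.

>>> step_arm:
  commands: [10,0,0,-0.06,0,0,0,10,0,0,-0.1,0,0,0,10,0,0,-0.122,0,0,0,10,0,0,-0.122,0,0,0,36,0,0,-0.122,0,0,0,36,0,0,-0.122,0,0,0,36,0,0,-0.122,0,0,0,36,0,0,-0.06,0,0,0,40,0,0,0.05,0,0,0,40,0,0,0.1,0,0,0]

```text
clock: 5.15
position: [0.4891, -0.415, 0.1505]
ee_rot: [0.564, 0.826, -0.0, 0.002]
ft_force: [0.1, -0.2, -0.0]
grip_width: 0.468
grasp_force: 0.0
```

>>> step_arm:
  commands: [45,0,0.05,0,0,0,0.05,45,-0.02,0.14,0,0,0,0.1,45,-0.03,0.23,0,0,0,0.16,45,-0.04,0.32,-0.02,0,0,0.22,45,-0.053,0.4,-0.06,0,0,0.28,45,-0.053,0.456,-0.1,0,0,0.342,45,-0.053,0.456,-0.16,0,0,0.342,40,-0.053,0.456,-0.16,0,0,0.342,40,-0.053,0.456,-0.16,0,0,0.342,40,-0.053,0.456,-0.16,0,0,0.342]

```text
clock: 6.4
position: [0.4572, -0.1416, 0.0521]
ee_rot: [0.062, 0.998, -0.0, 0.001]
ft_force: [-0.6, -0.1, -0.2]
grip_width: 0.47
grasp_force: 0.0
```

Run:
```python
from h import *
t=camera("top");s=camera("scene");f=lambda i:cv2.resize(cv2.cvtColor(i,cv2.COLOR_RGB2BGR),None,fx=3,fy=3,interpolation=2)
cv2.imwrite("pics/t2.png",np.hstack([f(t[170:270,420:550]),f(s[170:270,80:210])]))
```

```text
(no output)
```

View pics/t2.png

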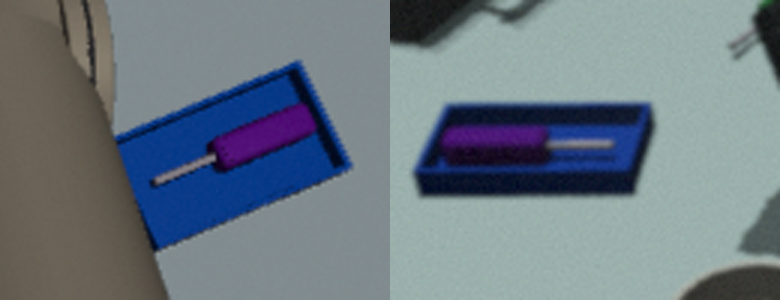

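The hex key lies flat in the blue tray in both crops: left at (235,140), right at (530,145). Now I grip the red plug.

>>> step_arm:
  commands: [35,0,0,-0.05,0,0,0,35,0,0,-0.075,0,0,0,35,0,0,-0.075,0,0,0,0,0,0,-0.075,0,0,0,0,0,0,-0.075,0,0,0,0,0,0,-0.075,0,0,0,0,0,0,-0.075,0,0,0,0,0,0,-0.075,0,0,0,0,0,0,0.05,0,0,0,0,0,0,0.1,0,0,0]
  squeeze: 30

```text
clock: 7.75
position: [0.4567, -0.1407, 0.113]
ee_rot: [0.061, 0.998, 0.0, 0.001]
ft_force: [1.1, -0.7, 0.6]
grip_width: 0.149
grasp_force: 30.2
```

>>> step_arm:
  commands: [0,0.05,0.088,0,0,0,-0.01,0,0.1,0.176,0,0,0,-0.02,0,0.15,0.264,0,0,0,-0.03,0,0.2,0.352,0,0,0,-0.04,0,0.25,0.44,0,0,0,-0.044,0,0.304,0.5275,0,0,0,-0.044,0,0.304,0.5275,0,0,0,-0.044,0,0.304,0.5275,-0.05,0,0,-0.044,0,0.304,0.5275,-0.1,0,0,-0.044,0,0.304,0.5275,-0.1,0,0,-0.044]

```text
clock: 9.0
position: [0.6373, 0.1738, 0.0488]
ee_rot: [0.131, 0.991, -0.001, -0.002]
ft_force: [0.1, 0.4, 0.3]
grip_width: 0.151
grasp_force: 30.2
```

>>> step_arm:
  commands: [0,0,0,-0.03,0,0,0,0,0,0,-0.062,0,0,0,0,0,0,-0.062,0,0,0,24,0,0,-0.062,0,0,0,24,0,0,-0.062,0,0,0,24,0,0,-0.062,0,0,0,24,0,0,-0.03,0,0,0,24,0,0,0.03,0,0,0,30,0,0,0.1,0,0,0,35,0,0,0.1,0,0,0]

```text
clock: 10.25
position: [0.6407, 0.1768, 0.1161]
ee_rot: [0.13, 0.991, 0.001, 0.003]
ft_force: [-0.2, 0.2, -0.5]
grip_width: 0.411
grasp_force: 0.0
```

>>> step_arm:
  commands: [38,-0.05,-0.06,0,0,0,0.05,38,-0.1,-0.12,0,0,0,0.1,38,-0.16,-0.18,0,0,0,0.138,38,-0.21,-0.24,0,0,0,0.138,38,-0.264,-0.306,-0.04,0,0,0.138,38,-0.264,-0.306,-0.1,0,0,0.138,38,-0.264,-0.306,-0.1,0,0,0.138,38,-0.264,-0.306,-0.1,0,0,0.138,38,-0.264,-0.306,-0.1,0,0,0.138,38,-0.264,-0.306,-0.1,0,0,0.138]

```text
clock: 11.5
position: [0.4809, -0.0075, 0.0515]
ee_rot: [-0.086, 0.996, -0.0, 0.001]
ft_force: [0.4, 0.7, -0.3]
grip_width: 0.445
grasp_force: 0.0
```

>>> step_arm:
  commands: [35,0,0,-0.05,0,0,0,35,0,0,-0.075,0,0,0,35,0,0,-0.075,0,0,0,0,0,0,-0.075,0,0,0,0,0,0,-0.075,0,0,0,0,0,0,-0.075,0,0,0,0,0,0,-0.075,0,0,0,0,0,0,-0.075,0,0,0,0,0,0,0.05,0,0,0,0,0,0,0.1,0,0,0]

```text
clock: 12.75
position: [0.4806, -0.0077, 0.1129]
ee_rot: [-0.086, 0.996, 0.0, 0.001]
ft_force: [1.0, -0.9, -0.9]
grip_width: 0.154
grasp_force: 30.2
```

Run:
```python
from h import *
t=camera("top");s=camera("scene");f=lambda i:cv2.resize(cv2.cvtColor(i,cv2.COLOR_RGB2BGR),None,fx=3,fy=3,interpolation=2)
cv2.imwrite("pics/t3.png",np.hstack([f(t[110:250,190:320]),f(s[240:380,270:400])]))
o=get_obs();print(o["position"],o["joint_pos"],o["grip_width"])
```

```text
[ 0.48286436 -0.00784821  0.11504686] [ 0.89145304  0.27747302 -1.07036188  1.92970736  0.2782417   1.08594818
  1.44958336] 0.14997707861844764
```

View pics/t3.png

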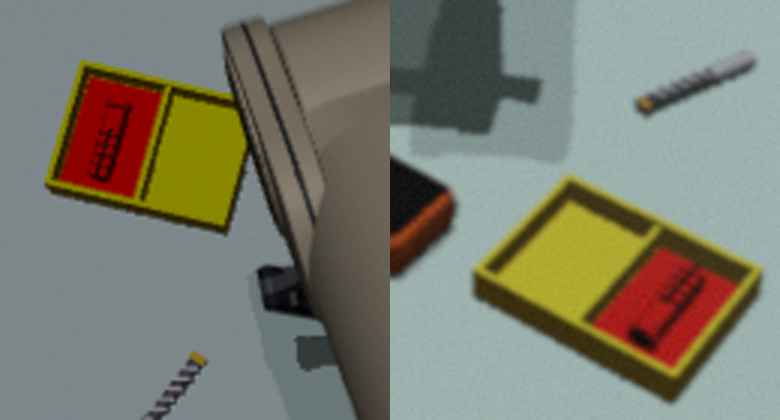

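The red plug lies in the red bay: left crop (112,140), right crop (670,305). Yellow plug next.

>>> step_arm:
  commands: [0,0.06,0.05,0,0,0,-0.05,0,0.12,0.1,0,0,0,-0.1,0,0.18,0.15,0,0,0,-0.138,0,0.237,0.203,0,0,0,-0.138,0,0.237,0.203,0,0,0,-0.138,0,0.237,0.203,-0.05,0,0,-0.138,0,0.237,0.203,-0.1,0,0,-0.138,0,0.237,0.203,-0.1,0,0,-0.138,0,0.237,0.203,-0.1,0,0,-0.138,0,0.237,0.203,-0.1,0,0,-0.138]

```text
clock: 14.1
position: [0.6232, 0.1138, 0.0523]
ee_rot: [0.131, 0.991, 0.0, 0.001]
ft_force: [0.2, -1.2, -1.3]
grip_width: 0.152
grasp_force: 30.2
```

>>> step_arm:
  commands: [0,0,0,-0.03,0,0,0,0,0,0,-0.062,0,0,0,0,0,0,-0.062,0,0,0,24,0,0,-0.062,0,0,0,24,0,0,-0.062,0,0,0,24,0,0,-0.062,0,0,0,24,0,0,-0.03,0,0,0,24,0,0,0.03,0,0,0,30,0,0,0.1,0,0,0,35,0,0,0.1,0,0,0]

```text
clock: 15.35
position: [0.6245, 0.1148, 0.1158]
ee_rot: [0.13, 0.991, 0.001, 0.003]
ft_force: [-0.2, 0.5, -1.1]
grip_width: 0.407
grasp_force: 0.0
```

>>> step_arm:
  commands: [38,-0.08,0.01,0,0,0,-0.05,38,-0.16,0.02,0,0,0,-0.1,38,-0.24,0.03,0,0,0,-0.124,38,-0.302,0.04,-0.03,0,0,-0.124,38,-0.302,0.04,-0.1,0,0,-0.124,38,-0.302,0.04,-0.1,0,0,-0.124,38,-0.302,0.04,-0.1,0,0,-0.124,38,-0.302,0.04,-0.1,0,0,-0.124,38,-0.302,0.04,-0.1,0,0,-0.124,38,-0.302,0.04,-0.1,0,0,-0.124]

```text
clock: 16.6
position: [0.4416, 0.1378, 0.0511]
ee_rot: [0.32, 0.947, 0.0, 0.0]
ft_force: [-0.5, 0.4, 0.3]
grip_width: 0.443
grasp_force: 0.0
```

>>> step_arm:
  commands: [35,0,0,-0.05,0,0,0,35,0,0,-0.075,0,0,0,35,0,0,-0.075,0,0,0,0,0,0,-0.075,0,0,0,0,0,0,-0.075,0,0,0,0,0,0,-0.075,0,0,0,0,0,0,-0.075,0,0,0,0,0,0,-0.075,0,0,0,0,0,0,0.05,0,0,0,0,0,0,0.1,0,0,0]
  squeeze: 45

```text
clock: 17.85
position: [0.4415, 0.1382, 0.1129]
ee_rot: [0.32, 0.948, 0.0, 0.0]
ft_force: [1.0, -0.3, -0.3]
grip_width: 0.119
grasp_force: 44.6
```

Run:
```python
from h import *
t=camera("top");s=camera("scene");f=lambda i:cv2.resize(cv2.cvtColor(i,cv2.COLOR_RGB2BGR),None,fx=3,fy=3,interpolation=2)
cv2.imwrite("pics/t4.png",np.hstack([f(t[120:280,190:320]),f(s[220:380,290:420])]))
o=get_obs();print(o["position"],o["joint_pos"],o["grip_width"])
```

```text
[0.44381331 0.13870163 0.11508615] [ 0.53078162  0.19476029 -0.99373346  1.97421733  0.19021223  1.06117263
  0.3728563 ] 0.11813825986713156
```

View pics/t4.png

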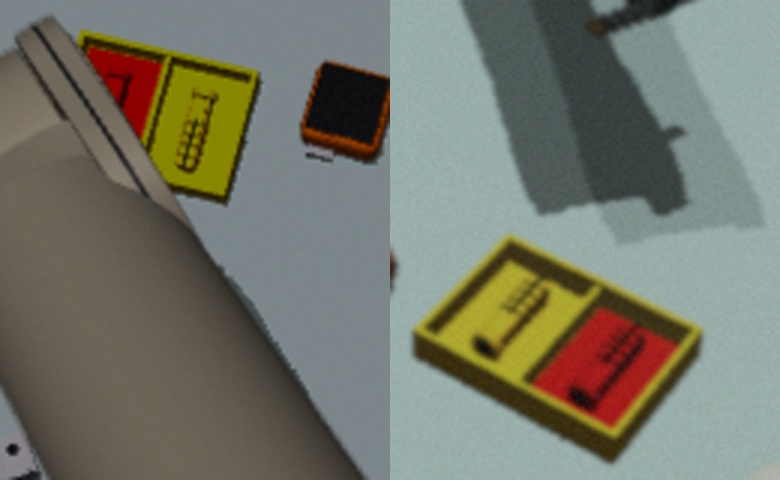

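Both plugs lie in their own bays (right crop: yellow at (520,310), red at (610,365)) and the bit is held. Now to the case.

>>> step_arm:
  commands: [0,0.02,0.08,0,0,0,-0.05,0,0.04,0.16,0,0,0,-0.1,0,0.05,0.24,0,0,0,-0.15,0,0.06,0.32,0,0,0,-0.2,0,0.08,0.4,0,0,0,-0.244,0,0.08,0.428,0,0,0,-0.244,0,0.08,0.428,-0.05,0,0,-0.244,0,0.08,0.428,-0.1,0,0,-0.244,0,0.08,0.428,-0.1,0,0,-0.244,0,0.08,0.428,-0.1,0,0,-0.244]

```text
clock: 19.2
position: [0.4897, 0.3945, 0.0519]
ee_rot: [0.651, 0.759, 0.001, 0.0]
ft_force: [0.7, -0.2, -0.6]
grip_width: 0.118
grasp_force: 44.6
```

>>> step_arm:
  commands: [0,0,0,-0.03,0,0,0,0,0,0,-0.063,0,0,0,0,0,0,-0.063,0,0,0,24,0,0,-0.063,0,0,0,24,0,0,-0.063,0,0,0,24,0,0,-0.063,0,0,0,24,0,0,-0.03,0,0,0,24,0,0,0.03,0,0,0,30,0,0,0.1,0,0,0,35,0,0,0.1,0,0,0]

```text
clock: 20.45
position: [0.4907, 0.3965, 0.1159]
ee_rot: [0.651, 0.759, 0.004, 0.001]
ft_force: [-0.3, -0.1, 0.0]
grip_width: 0.41
grasp_force: 0.0
```

>>> step_arm:
  commands: [50,-0.03,-0.05,0,0,0,0.055,50,-0.06,-0.1,0,0,0,0.11,50,-0.1,-0.14,0,0,0,0.165,50,-0.13,-0.18,0,0,0,0.22,50,-0.16,-0.22,0,0,0,0.275,50,-0.197,-0.267,0,0,0,0.33,50,-0.197,-0.267,-0.02,0,0,0.385,50,-0.197,-0.267,-0.04,0,0,0.44,50,-0.197,-0.267,-0.05,0,0,0.5,50,-0.197,-0.267,-0.05,0,0,0.547]

```text
clock: 21.7
position: [0.3707, 0.2341, 0.0806]
ee_rot: [-0.153, 0.988, -0.0, -0.0]
ft_force: [0.5, -0.2, 0.3]
grip_width: 0.584
grasp_force: 0.0
```

Run:
```python
from h import *
t=camera("top");s=camera("scene");f=lambda i,k:cv2.resize(cv2.cvtColor(i,cv2.COLOR_RGB2BGR),None,fx=k,fy=k,interpolation=2)
cv2.imwrite("pics/t5.png",np.hstack([f(t[165:295,90:220],3),f(s[210:340,400:530],3)]))
# bracket corners: upright top edge in scene picture (crop c2: origin 410,238, scale 7.2)
for n,p in(("topL",(398-288,50)),("topR",(482-288,57)),("foldL",(385-288,142)),("foldR",(470-288,145))):
    print(n,ray("scene",(410+p[0]/7.2,238+p[1]/7.2),.036 if "top" in n else .004)*1000)
print("hole top",ray("top",(180+127/9,258+105/9),.004)*1000, get_obs()["joint_pos"])
```

```text
topL [[374.45902175 224.80128104]]
topR [[369.44562634 246.73022369]]
foldL [[374.90654603 225.37466875]]
foldR [[367.90157774 247.60983532]]
hole top [[391.46269574 242.05264702]] [ 0.5145276   0.30592578 -1.2777739   2.05505473  0.34429681  1.0230928
  0.9389887 ]
```

View pics/t5.png

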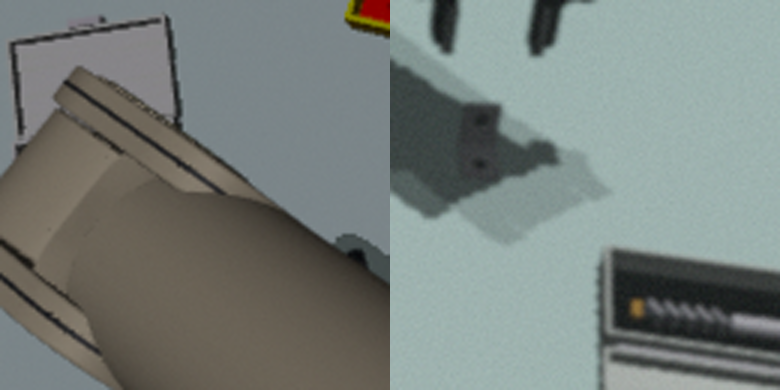

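The bit lies in the black half of the case (right crop (690,315)). The bracket is untouched under the gripper, with its upright centred near (0.3715, 0.236). I descend and pinch it.

>>> step_arm:
  commands: [50,0.001,0.0025,-0.06,0,0,-0.004,50,0.001,0.0025,-0.113,0,0,-0.004,50,0.001,0.0025,-0.113,0,0,-0.004,0,0.001,0.0025,-0.113,0,0,-0.004,0,0.001,0.0025,-0.113,0,0,-0.004,0,0.001,0.0025,-0.113,0,0,-0.004,0,0.001,0.0025,-0.113,0,0,-0.004,0,0.001,0.0025,-0.113,0,0,-0.004,0,0.001,0.0025,0.0,0,0,-0.004,0,0.001,0.0025,0.08,0,0,-0.004]
  squeeze: 60

```text
clock: 23.05
position: [0.3715, 0.2366, 0.131]
ee_rot: [-0.144, 0.99, 0.0, 0.0]
ft_force: [1.4, -0.7, 0.5]
grip_width: 0.255
grasp_force: 59.1
```

>>> step_arm:
  commands: [0,0.05,-0.085,0,0,0,-0.03,0,0.1,-0.17,0,0,0,-0.06,0,0.15,-0.255,0,0,0,-0.1,0,0.2,-0.34,0,0,0,-0.14,0,0.26,-0.43,0,0,0,-0.18,0,0.32,-0.52,0,0,0,-0.222,0,0.378,-0.622,0,0,0,-0.222,0,0.378,-0.622,0,0,0,-0.222,0,0.378,-0.622,-0.04,0,0,-0.222,0,0.378,-0.622,-0.06,0,0,-0.222]

```text
clock: 24.3
position: [0.5981, -0.1369, 0.0927]
ee_rot: [0.203, 0.979, 0.0, -0.0]
ft_force: [0.7, 1.2, -0.6]
grip_width: 0.255
grasp_force: 59.1
```

Run:
```python
from h import *
t=camera("top");s=camera("scene");f=lambda i,k:cv2.resize(cv2.cvtColor(i,cv2.COLOR_RGB2BGR),None,fx=k,fy=k,interpolation=2)
cv2.imwrite("pics/t6.png",np.hstack([f(t[100:230,310:440],3),f(s[200:330,140:270],3)]))
o=get_obs();print(o["position"],o["joint_pos"],o["grasp_force"])
```

```text
[ 0.59768452 -0.13675606  0.09226622] [ 0.81836061  0.58269461 -0.88811304  1.61333639  0.47934523  1.17963733
  0.98548427] 59.07705903053284
```

View pics/t6.png

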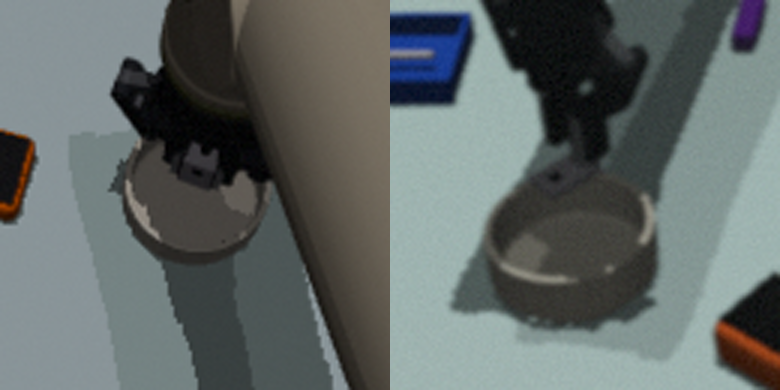

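The bracket is held level over the ramekin: the flat leg is at left crop (197,178), inside the rim circle. I lower it and release.

>>> step_arm:
  commands: [0,0,0,-0.04,0,0,0,0,0,0,-0.08,0,0,0,0,0,0,-0.114,0,0,0,0,0,0,-0.114,0,0,0,36,0,0,-0.114,0,0,0,36,0,0,-0.114,0,0,0,36,0,0,-0.114,0,0,0,36,0,0,-0.06,0,0,0,36,0,0,0.04,0,0,0,36,0,0,0.1,0,0,0]

```text
clock: 25.65
position: [0.5993, -0.1371, 0.156]
ee_rot: [0.203, 0.979, 0.0, 0.001]
ft_force: [0.5, -0.7, 0.8]
grip_width: 0.419
grasp_force: 0.0
```

>>> step_arm:
  commands: [36,0,0,0.05,0,0,0,36,-0.08,-0.05,0.1,0,0,0,36,-0.16,-0.1,0.1,0,0,0,36,-0.24,-0.15,0.1,0,0,0,36,-0.3,-0.18,0.1,0,0,0,36,-0.3,-0.2,0.1,0,0,0,36,-0.3,-0.2,0.1,0,0,0,36,-0.3,-0.2,0.1,0,0,0,36,-0.3,-0.2,0.1,0,0,0,36,-0.3,-0.2,0.1,0,0,0]

```text
clock: 26.9
position: [0.419, -0.2566, 0.2127]
ee_rot: [0.203, 0.979, 0.0, -0.0]
ft_force: [0.6, 0.6, -0.0]
grip_width: 0.422
grasp_force: 0.0
```

Run:
```python
from h import *
for n in("top","scene"):
    cv2.imwrite(f"pics/{n}9.png",cv2.cvtColor(camera(n),cv2.COLOR_RGB2BGR))
t=cv2.imread("pics/top9.png");s=cv2.imread("pics/scene9.png")
f=lambda i,k:cv2.resize(i,None,fx=k,fy=k,interpolation=2)
cv2.imwrite("pics/t7.png",np.vstack([f(t[120:260,80:560],1.65),f(s[180:380,80:560],1.65)]))
```

```text
(no output)
```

View pics/t7.png

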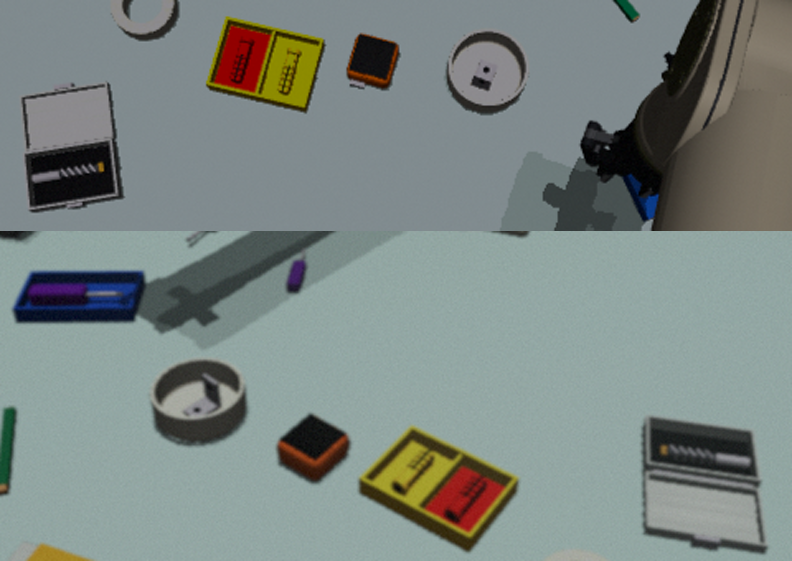

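All five parts lie in their places: bracket in the ramekin (485,72), plugs in their bays (242,60) and (290,70), bit in the black half (68,172), and key in the blue tray (lower view (75,295)). The containers look unmoved and the arm is clear.

```bash
python3 -c "
from workcell import *
print(hand_in())"
```

```text
the job is handed in; nothing more can be done
None
```

I placed and released all five parts, each in its own container, and handed the job in at about 27 s of the 122 s limit. The final pictures showed everything lying in place and the containers apparently unmoved, but the hand-in returned no verdict.

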